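# Nudge a round sensor module into its test recess and press the test key

## Robot

A 6-joint arm with a two-finger parallel gripper is mounted at the origin on the work surface. World frame = base frame: x ahead of the robot, y to its left, z up, the work surface at z = 0. Lengths are in m, angles in rad, forces in N, time in s.
With the tool pointing down it reaches from about 0.225 to 0.875 m from the base axis. Payload 3.4 kg.
Tool frame: the origin (TCP) lies at the very end of the fingers, on their centre line; the grasp point (between the pads) lies behind it (manip.tcp_to_grasp is the z of the grasp point in the tool frame, in m); z points along the fingers, y is the direction in which the jaws open and shut (so a half turn about z gives the same grasp; the last joint's range is limited). The gripper opens to 85 mm and grips with 20 to 120 N. Pads are 22 mm wide; open, the fingers measure 114 mm over their backs; the gripper's body (76 mm by 85 mm) begins 54 mm behind the grasp point. The pads swing forward as they close: fully open they stand 13 mm farther back than shut.
Start: joints at [-1.354, 0.276, 1.505, -0, 1.361, -0.121], TCP at [0.191, -0.543, 0.231] pointing down, gripper open.
Joint ranges: [-2.89, 2.89], [-0.75, 2.08], [0.22, 2.7], [-1.18, 4.32], [0.11, 2.71], [-2.7, 2.7]. Speed limits (rad/s): [2.57, 2.57, 3.14, 3.14, 3.14, 3.14].

## Interface

Orientations are given as a unit quaternion [w, x, y, z].
In Python, from rig import manip, eyes gives the robot as it stands.
- The arm moves only by the tool servo_tool, never from a script. Its argument "increments" is a list of rows, each an object with "slide": the shift along the tool's x, y, z in m, a list of three; "spin": the turn about the tool's z in degrees. A call has 1 to 8 rows; each row shifts and turns the commanded pose from where the row before left it, along the tool's axes as they then stand; what a row does not reach is not made up. A row lasts 1/10 s, in which the tool goes at most 50 mm and 8.59 degrees, less where a joint would pass 70% of its speed; a pose out of reach is approached as far as the arm can. A call is refused whole if a number of a shift passes 0.05 or a number of a turn 8.59, either way. A call with a gripper value outside its range is refused whole. "hand" is the opening, from 0 (shut) to 1 (fully open), set as the call begins (left out, the last holds). The fingers move at their own pace and stop on an object; "newtons" is the grip in N (left out, the last holds). Time passes only in rows, so rows that do not move let the fingers close. It gives the time, the measured TCP pose, the force and the opening at its end, in the units of the state.
- manip.get_state(): the state, without advancing time (a new reading comes with each control period).
- eyes.get_image(name): name is "scene" or "top" or "wrist"; returns the picture (420x560x3 uint8, blue, green, red); there is no depth.
- eyes.calibration(name): a dict with "fx", "fy", "cx", "cy" (pixels), "rvec" (rotation vector, rad) and "tvec" (3), from world to camera coordinates, as OpenCV has them; the wrist camera has in their place "hand_eye" (4x4, takes a point from camera to tool coordinates, whose origin is the TCP and whose axes are the flange's). Camera axes: x right, y down, z forward; pixel columns grow to the right and rows downward; lengths in m; the calibration is good to about 2 mm. The wrist camera is an equidistant fisheye: a pixel r from the principal point sees the ray r / f radians off the axis. A picture is of the moment at which its call begins: read the wrist's pose just before it. calibration takes no time and is no camera call.
- manip.sign_off(): hands the job in, once; it reports no verdict.
The state is a dict: "clock": time; "qpos": joint angles; "qd": joint speeds; "effort": joint torques, N m; "position": TCP position; "ee_rot": TCP orientation; "contact_force": force on the tool from outside, world axes, zero at the start; "moment": the same for the moment, N m; "width": finger opening in m.
Only numpy, scipy, OpenCV 4.12 (cv2) and the standard library are available. Lean on these libraries where they do the work, as an engineer would, in place of code of your own. Each camera call takes 0.05 s, during which the arm holds its last target.

## Task

Slide the loose round sensor module across the deck of the grey test fixture with your fingertips until it drops into the large recess and lies flat and flush there; do not pick it up. Only then press the key on the tester box all the way down and let it come up again. Leave everything else on the bench where it is.

Things in the scene. Friction and masses are not known exactly. Their poses are not given: they have to be found in the camera images.
- module: The loose sensor module: a steel disc 40 mm in diameter and 8 mm thick with a small black dot in the middle of its bright top, about 40 g, lying flat on the fixture's deck. Origin: centre of its underside; z up, out of the dotted face.
- fixture: The test fixture: a flat grey plastic slab fixed to the bench, 140 mm (its x) by 200 mm (its y) by 18 mm high, at any yaw. Origin: centre of its underside, on the bench; the deck is 18 mm above it. It has two round blind recesses on its y axis, each 8 mm deep with a black floor 10 mm above the bench and a 1 mm chamfer at the mouth.
- recess (a point): Centre of the mouth of the large recess, at deck height: 43 mm in diameter, 8 mm deep, so that the module sinks in flush with the deck. Axes as the fixture's; lies 55 mm along the fixture's +y from its centre.
- small_recess (a point): Centre of the mouth of the small recess, at deck height: 28 mm in diameter, 8 mm deep, too small for the module, which slides over it. 78 mm along the fixture's -y.
- tester: The tester: a beige box fixed to the bench, 90 mm (its x) by 80 mm (its y) by 40 mm high, with a dark display strip and one round push key on top. Origin: centre of its underside. It stands to the left or right of the fixture; a like box with a rotary dial stands on the other side.
- key_top (a point): Centre of the top of the tester's push key, a grey round button 30 mm in diameter, in a black round collar 46 mm in diameter whose top is 10 mm below the key's top. The key's top is 62 mm above the bench at rest. It is pressed straight down.
- key (a joint): Travel of the push key: 0 at rest, 0.006 m fully down. Sprung: it starts to move at 1.5 N, needs 5 N at the bottom, and returns by itself.
- dial_box: Bystander: a beige box of the tester's size, fixed to the bench, with a rotary dial on top (bar grip up to 84 mm above the bench). Not needed. Origin: centre of its underside.
- dial_mark (a point): Bystander: end of the bar grip of the dial on dial_box, 17 mm from its axis, 84 mm above the bench; leave the dial as it is set.
- standoff: Bystander: loose brass standoff, 12 mm thick and 28 mm high, upright on the deck beside the large recess. Origin: centre of its underside.
- spacer: Bystander: loose aluminium ring, 18 mm in diameter and 12 mm high, on the deck beside the large recess, on the other side. Origin: centre of its underside.
- screwdriver: Bystander: loose screwdriver 200 mm long, lying on the bench towards the right. Origin: middle of its length, at the bench.
- wrench: Bystander: loose wrench 150 mm long, lying on the bench towards the left. Origin: middle of its length, at the bench.
- meter: Bystander: loose orange handheld meter, 150 by 75 by 40 mm, lying beyond the fixture, to the right. Origin: centre of its underside.
- jar: Bystander: loose small clear jar, 48 mm in diameter and 60 mm high, beyond the fixture. Origin: centre of its underside.
- tray: Bystander: loose black divided tray, 120 by 160 by 30 mm, beyond the fixture, to the left. Origin: centre of its underside.
Mind the look-alikes: they are no part of the job. Leave any blue or pink look-alike of the tester alone.

How it is judged:
By the outcome, as a careful person would: the job done as asked, in the order asked, and still so for the second after the job is handed in, with the robot touching nothing.
It also fails if it takes over 54 s, if anything falls off the work surface, if the arm or the gripper's body presses on something with over 40 N, if the wrist force passes 120 N, or if a joint passes its speed limit or range.

## Working session

There is one attempt and no reset: what is moved stays moved. The work goes in short steps, Python scripts to look and compute and a tool call to move; the robot and the scene stay as the last step left them, time stands still between calls to the robot, and variables do not carry over. Pictures are saved under pics/ and viewed, and the job is handed in when it is done.

Besides the shell and the picture viewer there is one more tool, called after ">>>" as name([rows], argument=value, ...), one row to a line, values as JSON. servo_tool: Moves the arm, as the interface text tells. Its arguments: {"type":"object","properties":{"increments":{"type":"array","items":{"type":"object","properties":{"slide":{"type":"array","items":{"type":"number"}},"spin":{"type":"number"}}}},"hand":{"type":"number"},"newtons":{"type":"number"}},"required":["increments"]}

```bash
mkdir -p pics; ls; python3 - <<'E'
from rig import manip, eyes
import cv2
print(manip.get_state()); print(manip.tcp_to_grasp)
for n in ("scene","top","wrist"):
    cv2.imwrite(f"pics/{n}0.png",eyes.get_image(n)); print(n,eyes.calibration(n))
E
```

```text
pics
{'clock': 0.0, 'qpos': array([-1.35397096e+00,  2.76601668e-01,  1.50615791e+00,  1.64597538e-05,
        1.36068719e+00, -1.21019183e-01]), 'qd': array([ 4.62446117e-04, -8.17679895e-04, -5.98404164e-04, -8.57522130e-05,
        3.63428319e-04,  2.64051287e-03]), 'effort': array([-5.30035704e-04, -4.16777265e+01, -2.45806378e+01, -3.13323044e-04,
        1.09284170e-02,  8.09048316e-06]), 'position': array([ 0.19046026, -0.54197281,  0.23042603]), 'ee_rot': array([-9.26379740e-04,  9.85766393e-01,  1.68118289e-01, -3.63538932e-05]), 'contact_force': array([-0.05355889, -0.81650947,  1.12025774]), 'moment': array([-0.03875256, -0.02771307,  0.02269065]), 'width': 0.0854585790616154}
-0.0187
scene {'fx': 502.60291852201317, 'fy': 502.60291852201317, 'cx': 276.8298726165987, 'cy': 206.85823999730738, 'rvec': array([ 2.1106128 ,  1.24567038, -0.49065754]), 'tvec': array([-0.27795235, -0.29704946,  1.77643504])}
top {'fx': 533.7182454550142, 'fy': 533.7182454550142, 'cx': 286.04177830858663, 'cy': 202.83118173405055, 'rvec': array([ 2.18320465, -2.12383543,  0.15106565]), 'tvec': array([-0.01387699,  0.54636366,  1.46036435])}
wrist {'fx': 325.19226210127806, 'fy': 325.19226210127806, 'cx': 277.47286550587614, 'cy': 203.73875566535855, 'hand_eye': array([[ 1.39035920e-04, -9.58710788e-01, -2.84382849e-01,
         7.32785135e-02],
       [ 9.99999548e-01,  4.00846672e-04, -8.62429550e-04,
        -4.70665992e-04],
       [ 9.40814433e-04, -2.84382600e-01,  9.58710411e-01,
        -1.41642261e-01],
       [ 0.00000000e+00,  0.00000000e+00,  0.00000000e+00,
         1.00000000e+00]])}
```

View pics/top0.png

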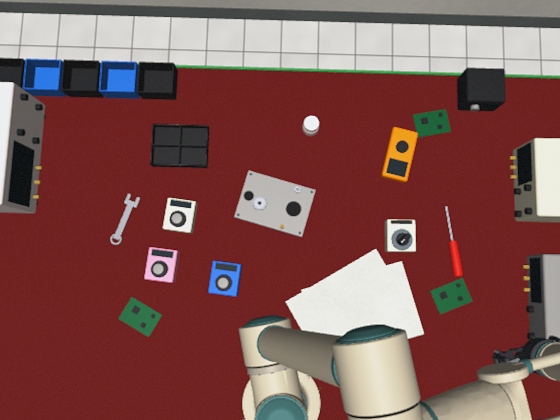

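View pics/scene0.png

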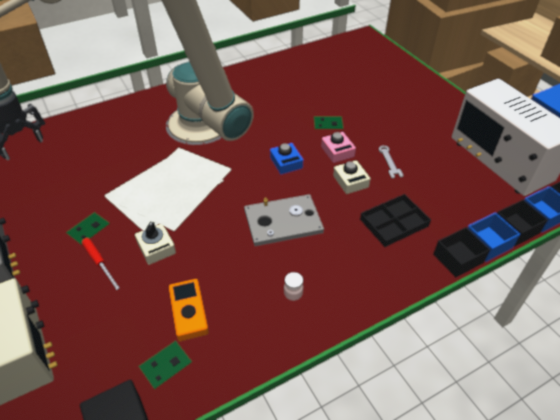

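The top view shows the fixture around (275,203), with the module at (260,203), the large recess at (293,208), the small recess at (249,195), the standoff at (282,228) and the spacer at (298,189). The beige tester with the key is at (180,215) and the dial box is at (400,237). Next I'll zoom in and measure.

```bash
cat > h.py <<'E'
import numpy as np, cv2
from scipy.spatial.transform import Rotation as R
from rig import manip, eyes
def ray(name,px,st=None):
    c=eyes.calibration(name); u,v=px
    if name!="wrist":
        Rm=cv2.Rodrigues(c["rvec"])[0]; o=-Rm.T@c["tvec"]
        d=Rm.T@np.array([(u-c["cx"])/c["fx"],(v-c["cy"])/c["fy"],1]); return o,d
    H=c["hand_eye"]; a=np.array([(u-c["cx"])/c["fx"],(v-c["cy"])/c["fy"]]); r=np.linalg.norm(a)
    d=np.array([*(a/max(r,1e-9)*np.sin(r)),np.cos(r)])
    q=st["ee_rot"]; W=R.from_quat([q[1],q[2],q[3],q[0]]).as_matrix()
    return st["position"]+W@H[:3,3], W@(H[:3,:3]@d)
def onz(name,px,z,st=None):
    o,d=ray(name,px,st); return (o+d*(z-o[2])/d[2])[:3]
def proj(name,p,st=None):
    c=eyes.calibration(name)
    if name!="wrist":
        Rm=cv2.Rodrigues(c["rvec"])[0]; q=Rm@p+c["tvec"]; return np.array([c["fx"]*q[0]/q[2]+c["cx"],c["fy"]*q[1]/q[2]+c["cy"]])
    H=c["hand_eye"]; q=st["ee_rot"]; W=R.from_quat([q[1],q[2],q[3],q[0]]).as_matrix()
    t=W.T@(p-st["position"]); k=H[:3,:3].T@(t-H[:3,3]); r=np.hypot(k[0],k[1]); th=np.arctan2(r,k[2])
    return np.array([c["cx"]+c["fx"]*th*k[0]/r,c["cy"]+c["fy"]*th*k[1]/r])
E
python3 - <<'E'
import cv2
a=cv2.imread("pics/top0.png")
cv2.imwrite("pics/topz.png",cv2.resize(a[160:250,225:325],None,fx=6,fy=6,interpolation=cv2.INTER_CUBIC))
cv2.imwrite("pics/topk.png",cv2.resize(a[180:310,130:250],None,fx=4,fy=4,interpolation=cv2.INTER_CUBIC))
E
```

```text
(no output)
```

View pics/topz.png

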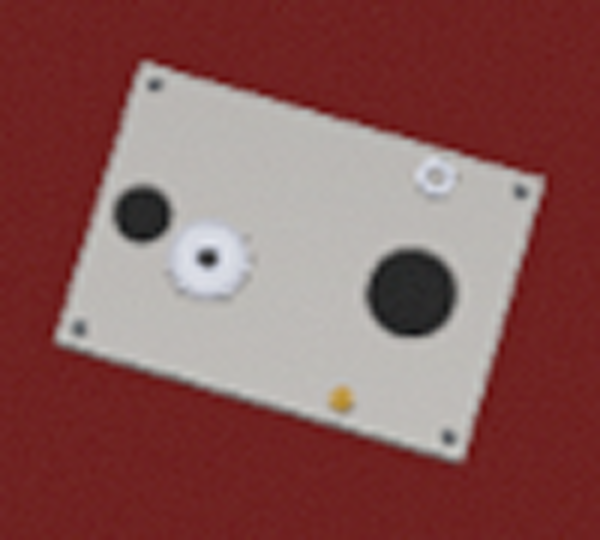

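View pics/topk.png

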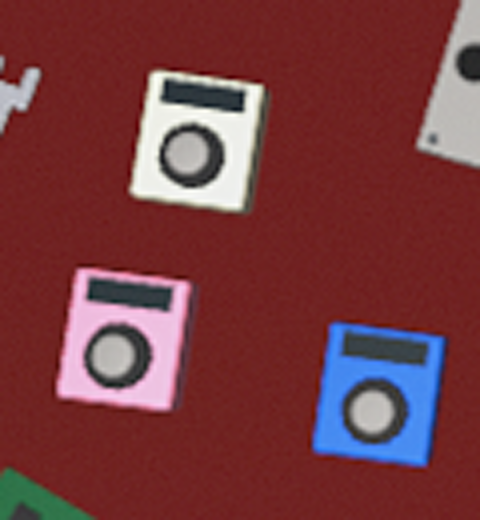

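```bash
python3 - <<'E'
from h import *
a=cv2.imread("pics/top0.png")
g=cv2.cvtColor(a,cv2.COLOR_BGR2GRAY); hsv=cv2.cvtColor(a,cv2.COLOR_BGR2HSV)
def comps(m,x0,y0,x1,y1,mn=8):
    s=np.zeros_like(m); s[y0:y1,x0:x1]=m[y0:y1,x0:x1]
    n,l,st,ce=cv2.connectedComponentsWithStats(s)
    for i in range(1,n):
        if st[i,4]>=mn: print(st[i],ce[i].round(2))
print("dark");m=((g<60)&(hsv[...,2]<75)).astype(np.uint8);comps(m,236,170,316,236)
# fixture slab
m=((hsv[...,1]<40)&(g>90)).astype(np.uint8); s=np.zeros_like(m); s[160:245,225:325]=m[160:245,225:325]
c=max(cv2.findContours(s,cv2.RETR_EXTERNAL,cv2.CHAIN_APPROX_NONE)[0],key=cv2.contourArea)
r=cv2.minAreaRect(c);b=cv2.boxPoints(r);print(r)
for p in b: print(onz("top",p,.018))
print("bright");comps(((g>200)).astype(np.uint8),236,170,316,236)
for n,p,z in [("rec",(293,208.5),.018),("small",(249,195.7),.018),("mod",(259.7,203),.026),("key",(178,218),.062)]: print(n,onz("top",p,z))
E
```

```text
dark
[245 192   8   8  55] [248.33 195.44]
[287 202  13  14 149] [293.05 208.48]
((274.45220947265625, 203.16241455078125), (70.93661499023438, 49.266239166259766), 16.389541625976562)
[0.50511884 0.14873244 0.018     ]
[0.6422671  0.11444967 0.018     ]
[ 0.58971983 -0.08162298  0.018     ]
[ 0.45378225 -0.04510956  0.018     ]
bright
[294 186   7   4  13] [296.54 187.46]
[254 197  12  12  86] [259.29 202.66]
rec [ 0.53344808 -0.01904837  0.018     ]
small [0.56663764 0.10703872 0.018     ]
mod [0.54546736 0.07553525 0.026     ]
key [0.49284125 0.2964678  0.062     ]
```

>>> servo_tool([
  {"slide": [0.035,-0.028,0]},
  {"slide": [0.035,-0.028,0]},
  {"slide": [0.035,-0.028,0]},
  {"slide": [0.035,-0.028,0]},
  {"slide": [0.035,-0.028,0]},
  {"slide": [0.035,-0.028,0]},
  {"slide": [0.035,-0.028,0]},
  {"slide": [0.035,-0.028,0]},
], hand=0.3)

```text
$.increments[0]: bad value
```

>>> servo_tool([
  {"slide": [0.035,-0.028,0]},
  {"slide": [0.035,-0.028,0]},
  {"slide": [0.035,-0.028,0]},
  {"slide": [0.035,-0.028,0]},
  {"slide": [0.035,-0.028,0]},
  {"slide": [0.035,-0.028,0]},
  {"slide": [0.035,-0.028,0]},
])

```text
$.increments[0]: bad value
```

>>> servo_tool([
  {"spin": -8},
  {"spin": -8},
  {"spin": -8},
  {"spin": -8},
  {"spin": -8},
  {"spin": -8},
  {"spin": -8},
  {"spin": -8},
])

```text
$.increments[0]: bad value
```

```bash
python3 - <<'E'
from h import *
s=manip.get_state(); print(s["clock"],s["position"],s["ee_rot"],s["contact_force"],s["width"],s["qpos"])
import pickle; pickle.dump(s,open("s1.pkl","wb"))
cv2.imwrite("pics/w1.png",eyes.get_image("wrist"))
E
```

```text
0.15 [ 0.1904747  -0.54212831  0.23064541] [-6.80426292e-04  9.85765001e-01  1.68127625e-01 -4.55142580e-05] [-0.32439291  0.12542354 -0.02180659] 0.08511264570589516 [-1.35397814e+00  2.76444002e-01  1.50583296e+00 -2.63600211e-05
  1.36067934e+00 -1.21036268e-01]
```

View pics/w1.png

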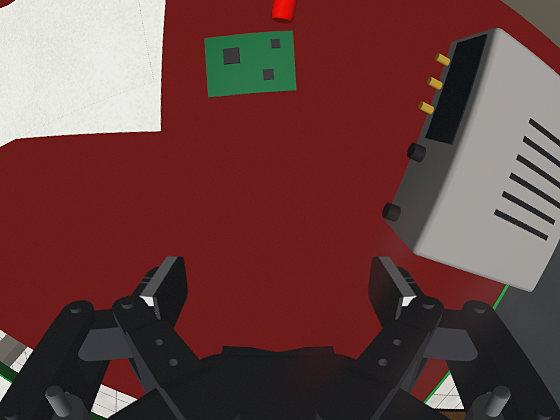

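Each row needs both fields, so the calls were refused and nothing moved. The wrist picture shows the fingers low in the view, with the bench ahead of them.

>>> servo_tool([
  {"slide": [0.035,-0.028,0],"spin": 0},
  {"slide": [0.035,-0.028,0],"spin": 0},
  {"slide": [0.035,-0.028,0],"spin": 0},
  {"slide": [0.035,-0.028,0],"spin": 0},
  {"slide": [0.035,-0.028,0],"spin": 0},
  {"slide": [0.035,-0.028,0],"spin": 0},
  {"slide": [0.035,-0.028,0],"spin": 0},
  {"slide": [0.035,-0.028,0],"spin": 0},
], hand=0.3)

```text
clock: 1.0
position: [0.3811, -0.2367, 0.2314]
ee_rot: [0.0, 0.986, 0.168, 0.0]
contact_force: [0.4, -0.6, -0.6]
width: 0.0255
```

>>> servo_tool([
  {"slide": [0.035,-0.028,0],"spin": 0},
  {"slide": [0.035,-0.028,0],"spin": 0},
  {"slide": [0.035,-0.028,0],"spin": 0},
  {"slide": [0.035,-0.028,0],"spin": 0},
  {"slide": [0.035,-0.028,0],"spin": 0},
  {"slide": [0.035,-0.028,0],"spin": 0},
  {"slide": [0.035,-0.028,0],"spin": 0},
])

```text
clock: 1.7
position: [0.5473, 0.0295, 0.2312]
ee_rot: [0.0, 0.986, 0.168, -0.0]
contact_force: [-0.1, 0.1, 1.1]
width: 0.0259
```

>>> servo_tool([
  {"slide": [0,0,0],"spin": -8},
  {"slide": [0,0,0],"spin": -8},
  {"slide": [0,0,0],"spin": -8},
  {"slide": [0,0,0],"spin": -8},
  {"slide": [0,0,0],"spin": -8},
  {"slide": [0,0,0],"spin": -8},
  {"slide": [0,0,0],"spin": -8},
  {"slide": [0,0,0],"spin": -8},
])

```text
clock: 2.5
position: [0.5465, 0.0277, 0.231]
ee_rot: [-0.0, 0.745, 0.667, -0.0]
contact_force: [0.1, -0.6, 0.2]
width: 0.0253
```

```bash
python3 - <<'E'
from h import *
s=manip.get_state(); print(s["clock"],s["position"],s["ee_rot"],s["contact_force"],s["width"],s["qpos"])
import pickle; pickle.dump(s,open("s1.pkl","wb"))
cv2.imwrite("pics/w1b.png",eyes.get_image("wrist"))
E
```

```text
2.5 [0.54653499 0.02773961 0.23102786] [-1.47348957e-04  7.44978054e-01  6.67088922e-01 -2.17037692e-04] [ 0.07815242 -0.64978332  0.2385297 ] 0.02530071432620222 [-7.63755626e-02  2.34557570e-01  1.56351079e+00 -1.12370049e-04
  1.34403740e+00  3.38573646e-02]
```

View pics/w1b.png

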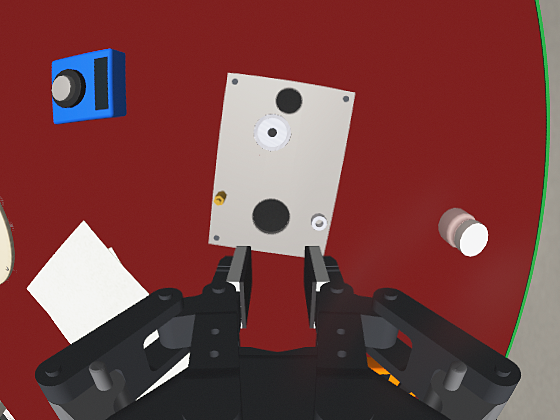

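In the wrist view the large recess is at (271,216), the module's dot at (272,132), the small recess at (289,100), the standoff at (220,198) and the spacer at (319,222). Next I'll measure these in world coordinates.

```bash
cat > m.py <<'E'
from h import *
def blobs(img,st,thr=60):
    g=cv2.cvtColor(img,cv2.COLOR_BGR2GRAY); m=(g<thr).astype(np.uint8)
    n,l,s,c=cv2.connectedComponentsWithStats(m)
    return [(s[i],c[i]) for i in range(1,n) if 15<s[i,4]<4000]
E
python3 - <<'E'
from m import *
import pickle; s=pickle.load(open("s1.pkl","rb")); a=cv2.imread("pics/w1b.png")
for st,c in blobs(a,s):
    if 200<c[0]<360 and 70<c[1]<245: print(st,c.round(1),onz("wrist",c,.018,s)[:2].round(4))
P={k:onz("wrist",p,z,s) for k,p,z in [("dot",(272.3,132),.026),("rec",(271,216),.018),("small",(289,100),.018),("soTop",(221,194),.046),("spTop",(319.5,221),.030)]}
for k in P: print(k,P[k].round(4))
d=P["rec"]-P["small"]; print("sep",np.linalg.norm(d)); d/=np.linalg.norm(d)
u=(P["rec"]-P["dot"]);u[2]=0;L=np.linalg.norm(u);u/=L;print("push",u,L, "yaw of -u",np.degrees(np.arctan2(-u[1],-u[0])))
for k in P:
    v=P[k]-P["rec"]; print(k,"along",v@u,"lat(+left of push)",v[1]*u[0]-v[0]*u[1])
E
```

```text
[ 205   69  154  197 1234] [277.4 169.6] [0.5477 0.0354]
[277  89  24  24 464] [288.4 100.4] [0.5679 0.1099]
[269 129   8   8  23] [272.4 132.3] [0.5469 0.077 ]
[253 200  36  32 904] [270.6 215.2] [ 0.5341 -0.0166]
dot [0.547  0.0779 0.026 ]
rec [ 0.5344 -0.0177  0.018 ]
small [0.5685 0.1102 0.018 ]
soTop [0.4867 0.0215 0.046 ]
spTop [ 0.5886 -0.0256  0.03  ]
sep 0.1323146009574958
push [-0.13016758 -0.99149201  0.        ] 0.09640045050157622 yaw of -u 82.52072360282105
dot along -0.09640045050157624 lat(+left of push) 0.0
rec along 0.0 lat(+left of push) 0.0
small along -0.13119996395848765 lat(+left of push) 0.017138351257717243
soTop along -0.03258319201192184 lat(+left of push) -0.05246533444604954
spTop along 0.0008290108836036789 lat(+left of push) 0.05471592472610316
```

>>> servo_tool([
  {"slide": [0,0,0],"spin": 1.2},
  {"slide": [0.044,-0.003,0],"spin": 0},
  {"slide": [0.044,-0.003,0],"spin": 0},
  {"slide": [0,0,0.045],"spin": 0},
  {"slide": [0,0,0.045],"spin": 0},
  {"slide": [0,0,0.045],"spin": 0},
  {"slide": [0,0,0.045],"spin": 0},
  {"slide": [0,0,0],"spin": 0},
])

```text
clock: 3.35
position: [0.5475, 0.1153, 0.0458]
ee_rot: [-0.004, 0.755, 0.656, -0.005]
contact_force: [-0.4, 0.3, -0.0]
width: 0.0257
```

```bash
python3 - <<'E'
from h import *
s=manip.get_state(); print(s["clock"],s["position"],s["ee_rot"],s["contact_force"],s["width"],np.degrees(2*np.arctan2(s["ee_rot"][2],s["ee_rot"][1])))
import pickle; pickle.dump(s,open("s2.pkl","wb"))
cv2.imwrite("pics/w2.png",eyes.get_image("wrist"))
u=np.array([-.1302,-.9915]);v=s["position"][:2]-[.547,.0779]; print(v@u, v[1]*u[0]-v[0]*u[1])
E
```

```text
3.35 [0.54748269 0.11525789 0.04578332] [-0.0039276   0.75478824  0.65593391 -0.00547672] [-0.42242972  0.3055591  -0.0060296 ] 0.025691504238701403 81.98326584349655
-0.03710319603101952 -0.004385410099902019
```

View pics/w2.png

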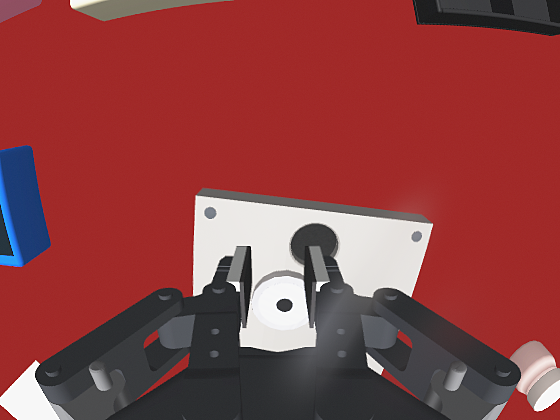

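>>> servo_tool([
  {"slide": [0,0,0],"spin": 0},
  {"slide": [0,0,0],"spin": 0},
])

```text
clock: 3.6
position: [0.5551, 0.1159, 0.054]
ee_rot: [0.002, 0.754, 0.657, 0.002]
contact_force: [-0.5, 0.3, -0.5]
width: 0.0258
```

>>> servo_tool([
  {"slide": [0,0,0],"spin": 0},
  {"slide": [0,0,0],"spin": 0},
  {"slide": [0,0,0],"spin": 0},
  {"slide": [0,0,0],"spin": 0},
])

```text
clock: 4.0
position: [0.5529, 0.1157, 0.0517]
ee_rot: [0.0, 0.754, 0.657, 0.0]
contact_force: [0.3, -0.3, -0.1]
width: 0.0256
```

```bash
python3 - <<'E'
from h import *
s=manip.get_state(); print(s["clock"],s["position"],s["ee_rot"],np.degrees(2*np.arctan2(s["ee_rot"][2],s["ee_rot"][1])))
import pickle; pickle.dump(s,open("s3.pkl","wb"))
a=eyes.get_image("wrist");cv2.imwrite("pics/w3.png",cv2.resize(a[180:380,180:460],None,fx=2.8,fy=2.8))
g=cv2.cvtColor(a,cv2.COLOR_BGR2GRAY); m=(g<70).astype(np.uint8)
n,l,t,c=cv2.connectedComponentsWithStats(m)
u=np.array([-.1302,-.9915])
for i in range(1,n):
    if 20<t[i,4]<3000 and 200<c[i][0]<360 and 200<c[i][1]: 
        w=onz("wrist",c[i],.026,s)[:2]; v=w-s["position"][:2]; print(t[i],c[i],w,v@u,v[1]*u[0]-v[0]*u[1])
E
```

```text
4.0 [0.55291838 0.11569325 0.05173149] [2.74679262e-04 7.53853933e-01 6.57041930e-01 2.72389504e-04] 82.14933123306551
[ 281  223   45   98 1560] [303.31217949 250.6275641 ] [0.56741235 0.10968675] 0.004068333092899141 0.01515281632511489
[240 246  12  76 462] [246.62554113 278.51948052] [0.53243461 0.09608435] 0.02210921457265361 -0.017756575966743595
[218 257  15   9  98] [225.42857143 261.32653061] [0.52216446 0.1088265 ] 0.010812541212417147 -0.0295984601334459
[323 257  14   9  97] [329.3814433  261.29896907] [0.58169003 0.10063119] 0.011187966171932417 0.030488166534497547
[315 267  29  49 480] [327.45416667 286.95833333] [0.5793087  0.08340853] 0.02857428225175735 0.030369474630430306
[268 295  14  12 139] [274.64028777 300.79136691] [0.54658617 0.07831187] 0.03788809422418285 -0.0014113324739912893
```

View pics/w3.png

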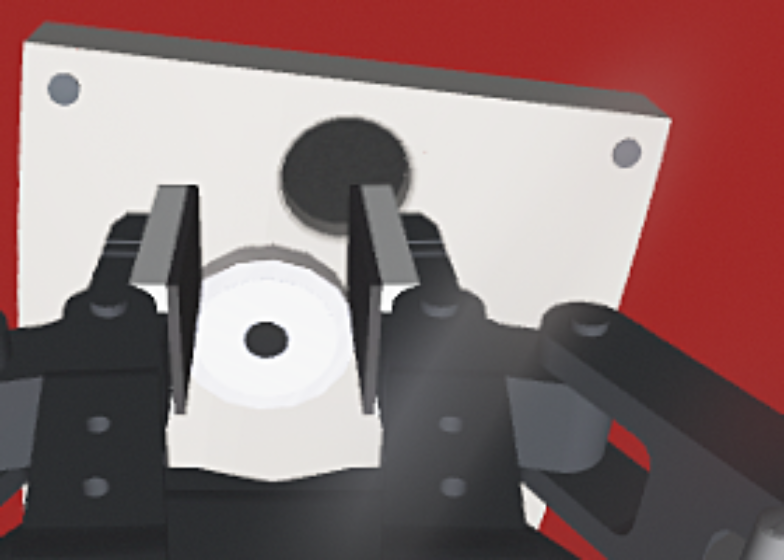

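>>> servo_tool([
  {"slide": [0,-0.0015,0.005],"spin": 0},
  {"slide": [0,0,0.008],"spin": 0},
  {"slide": [0,0,0.008],"spin": 0},
  {"slide": [0,0,0.006],"spin": 0},
  {"slide": [0,0,0.002],"spin": 0},
  {"slide": [0,0,0],"spin": 0},
  {"slide": [0,0,0],"spin": 0},
  {"slide": [0,0,0],"spin": 0},
])

```text
clock: 4.85
position: [0.5516, 0.1159, 0.0226]
ee_rot: [0.0, 0.754, 0.657, 0.0]
contact_force: [0.3, 0.7, -0.6]
width: 0.0257
```

>>> servo_tool([
  {"slide": [0,0,0.001],"spin": 0},
  {"slide": [0,0,0.001],"spin": 0},
  {"slide": [0,0,0],"spin": 0},
  {"slide": [0,0,0],"spin": 0},
])

```text
clock: 5.25
position: [0.5513, 0.1159, 0.0203]
ee_rot: [0.0, 0.754, 0.657, -0.0]
contact_force: [0.9, -0.5, -0.3]
width: 0.0257
```

```bash
python3 - <<'E'
from h import *
s=manip.get_state(); print(s["clock"],s["position"],s["ee_rot"],s["contact_force"])
a=eyes.get_image("wrist");cv2.imwrite("pics/w4.png",cv2.resize(a[180:380,180:460],None,fx=2.8,fy=2.8))
a=eyes.get_image("scene");cv2.imwrite("pics/sc4.png",cv2.resize(a[130:280,190:390],None,fx=4,fy=4))
E
```

```text
5.25 [0.55125682 0.11587148 0.02027712] [ 3.49766017e-05  7.53828961e-01  6.57070692e-01 -4.16415253e-05] [ 0.90542925 -0.52321093 -0.25605726]
```

View pics/w4.png

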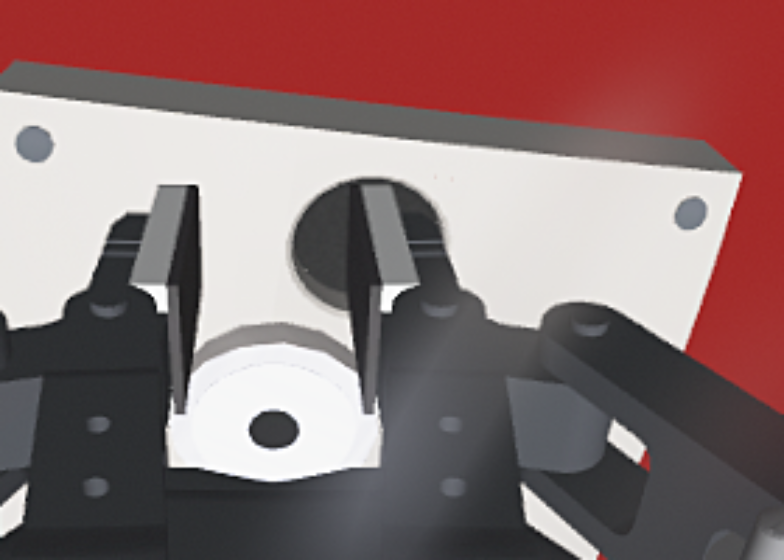

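View pics/sc4.png

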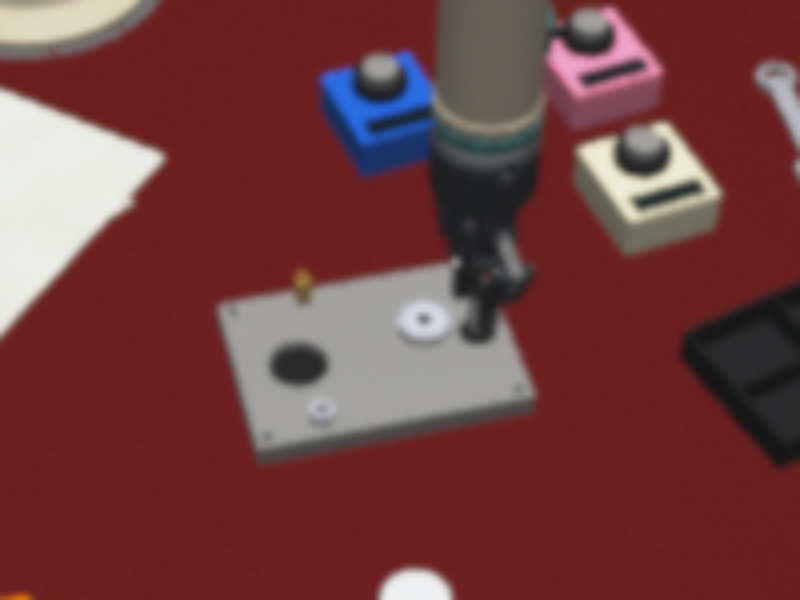

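>>> servo_tool([
  {"slide": [-0.002,0,0.001],"spin": 0},
  {"slide": [-0.004,0,0],"spin": 0},
  {"slide": [-0.004,0,0],"spin": 0},
  {"slide": [-0.005,0,0],"spin": 0},
  {"slide": [-0.005,0.0005,0],"spin": 0},
  {"slide": [-0.005,0,0],"spin": 0},
  {"slide": [-0.005,0,0],"spin": 0},
  {"slide": [-0.005,0,0],"spin": 0},
])

```text
clock: 6.15
position: [0.547, 0.0807, 0.0193]
ee_rot: [0.0, 0.754, 0.657, -0.0]
contact_force: [0.8, 0.7, -0.5]
width: 0.0256
```

>>> servo_tool([
  {"slide": [-0.006,0,0],"spin": 0},
  {"slide": [-0.006,0.0005,0],"spin": 0},
  {"slide": [-0.006,0,0],"spin": 0},
  {"slide": [-0.006,0,0],"spin": 0},
  {"slide": [-0.006,0,0],"spin": 0},
  {"slide": [-0.003,0,0],"spin": 0},
  {"slide": [0,0,0],"spin": 0},
  {"slide": [0,0,0],"spin": 0},
])

```text
clock: 6.95
position: [0.543, 0.0483, 0.0193]
ee_rot: [0.0, 0.754, 0.657, 0.0]
contact_force: [-0.0, -0.1, 0.0]
width: 0.0255
```

```bash
python3 - <<'E'
from h import *
s=manip.get_state(); print(s["clock"],s["position"],s["ee_rot"],s["contact_force"])
import pickle; pickle.dump(s,open("s5.pkl","wb"))
a=eyes.get_image("wrist");cv2.imwrite("pics/w5f.png",a);cv2.imwrite("pics/w5.png",cv2.resize(a[180:380,180:460],None,fx=2.8,fy=2.8))
a=eyes.get_image("scene");cv2.imwrite("pics/sc5.png",cv2.resize(a[130:280,190:390],None,fx=4,fy=4))
E
```

```text
6.95 [0.54301727 0.04833616 0.01929251] [4.90741574e-05 7.53868772e-01 6.57025017e-01 2.36271440e-06] [-0.04574026 -0.09400819  0.02891247]
```

View pics/w5.png

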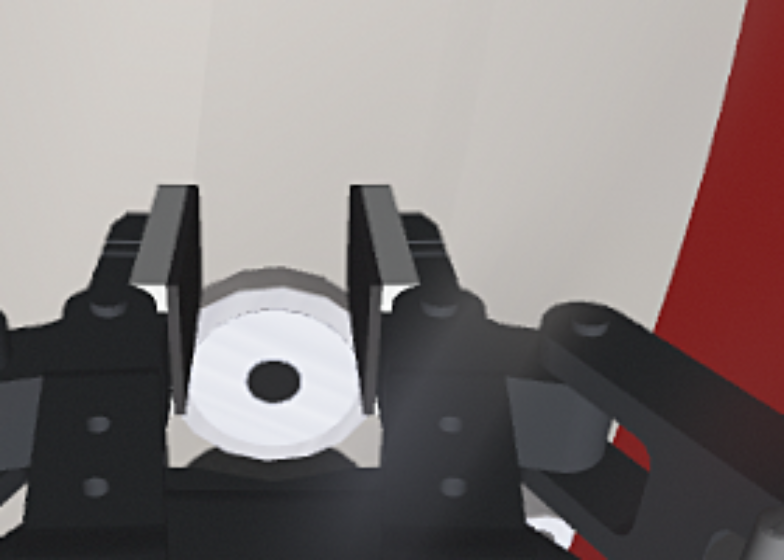

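View pics/sc5.png

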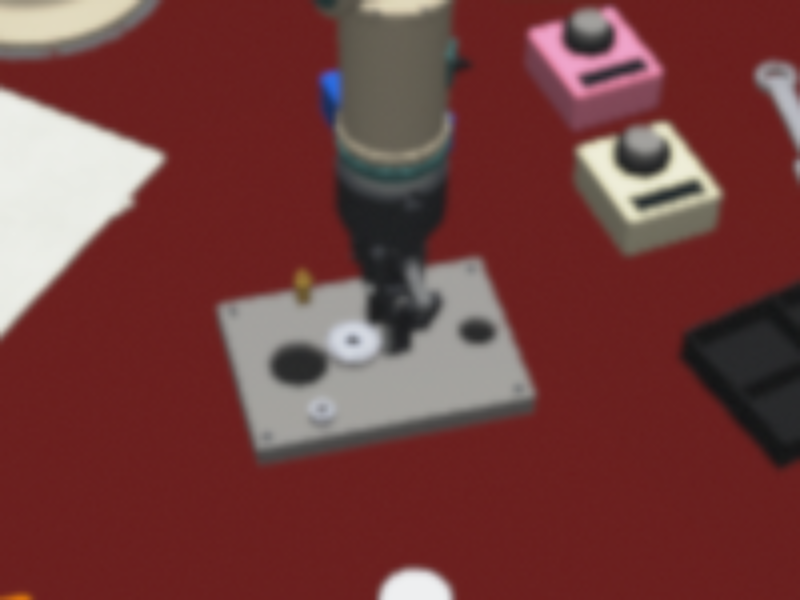

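```bash
python3 - <<'E'
from h import *
import pickle; s=pickle.load(open("s5.pkl","rb"))
d=onz("wrist",(277.5,316.4),.026,s); r=np.array([.5344,-.0177,.018])
W=R.from_quat([*s["ee_rot"][1:],s["ee_rot"][0]]).as_matrix()
print(d, "dot in tool",W.T@(d-s["position"]),"to rec in tool",W.T@(r-d))
E
```

```text
[0.54001611 0.02249607 0.026     ] dot in tool [-0.02600821  0.00055819 -0.00670586] to rec in tool [-4.05859614e-02 -7.18094796e-05  8.00246714e-03]
```

>>> servo_tool([
  {"slide": [-0.004,0,0],"spin": 0},
  {"slide": [-0.005,0,0],"spin": 0},
  {"slide": [-0.005,0,0],"spin": 0},
  {"slide": [-0.005,0,0],"spin": 0},
  {"slide": [-0.005,0,0],"spin": 0},
  {"slide": [-0.005,0,0],"spin": 0},
  {"slide": [-0.004,0,0],"spin": 0},
  {"slide": [-0.003,0,0],"spin": 0},
])

```text
clock: 7.85
position: [0.5381, 0.0123, 0.0193]
ee_rot: [0.0, 0.754, 0.657, 0.0]
contact_force: [0.3, 0.4, 0.7]
width: 0.026
```

>>> servo_tool([
  {"slide": [-0.002,0,0],"spin": 0},
  {"slide": [-0.001,0,0],"spin": 0},
  {"slide": [-0.001,0,0],"spin": 0},
  {"slide": [0,0,0],"spin": 0},
  {"slide": [0,0,0],"spin": 0},
])

```text
clock: 8.35
position: [0.5375, 0.0088, 0.0192]
ee_rot: [0.0, 0.754, 0.657, -0.0]
contact_force: [-0.7, 0.1, -0.3]
width: 0.0255
```

```bash
python3 - <<'E'
from h import *
s=manip.get_state(); print(s["clock"],s["position"],s["ee_rot"],s["contact_force"])
import pickle; pickle.dump(s,open("s6.pkl","wb"))
a=eyes.get_image("wrist");cv2.imwrite("pics/w6f.png",a);cv2.imwrite("pics/w6.png",cv2.resize(a[180:380,180:460],None,fx=2.8,fy=2.8))
a=eyes.get_image("scene");cv2.imwrite("pics/sc6.png",cv2.resize(a[180:255,235:335],None,fx=8,fy=8,interpolation=cv2.INTER_CUBIC))
E
```

```text
8.35 [0.53747399 0.00880579 0.01922532] [ 4.63298868e-06  7.53786191e-01  6.57119753e-01 -9.44179285e-05] [-0.71344861  0.12107708 -0.28981041]
```

View pics/w6.png

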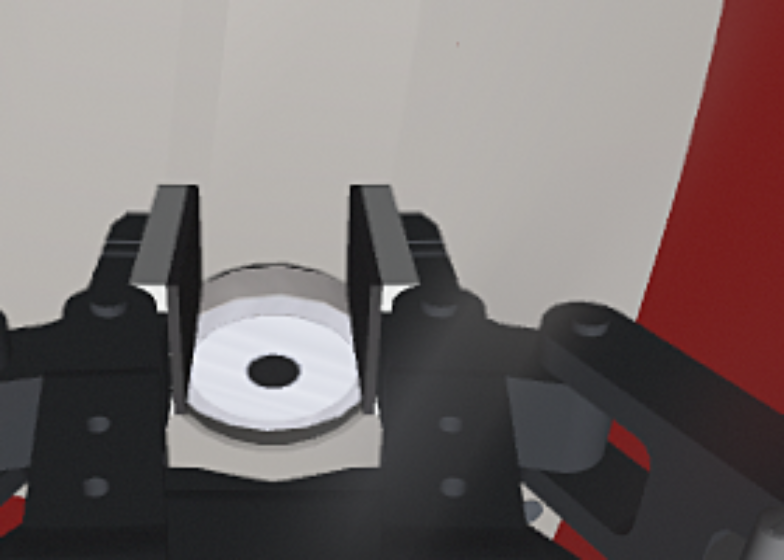

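View pics/sc6.png

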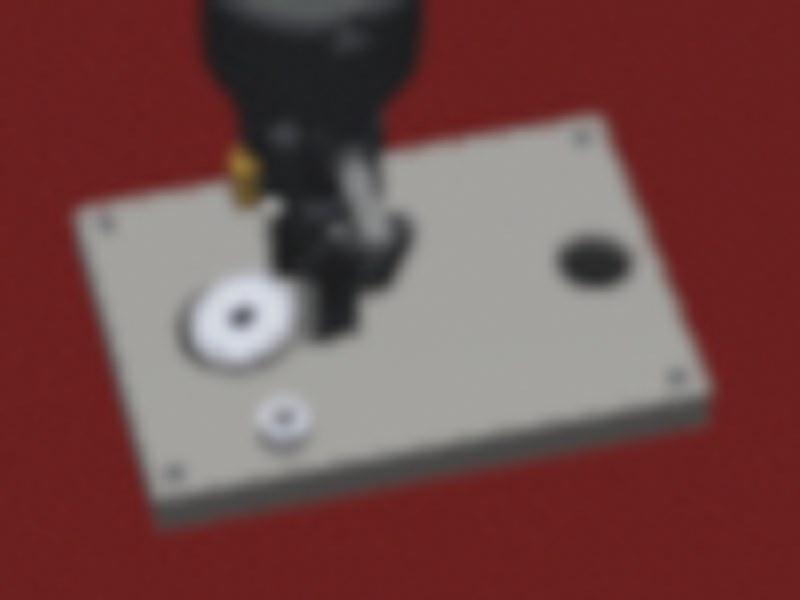

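The disc is tilted, with its leading edge in the recess and the rear on the rim. I'll push a little further.

>>> servo_tool([
  {"slide": [-0.001,0,0],"spin": 0},
  {"slide": [-0.001,0,0],"spin": 0},
  {"slide": [-0.001,0,0],"spin": 0},
  {"slide": [0,0,0],"spin": 0},
  {"slide": [0,0,0],"spin": 0},
])

```text
clock: 8.95
position: [0.5372, 0.0057, 0.0193]
ee_rot: [0.0, 0.754, 0.657, -0.0]
contact_force: [0.9, 0.2, 0.6]
width: 0.0257
```

```bash
python3 - <<'E'
from h import *
s=manip.get_state(); print(s["clock"],s["position"],s["ee_rot"],s["contact_force"])
a=eyes.get_image("wrist");cv2.imwrite("pics/w7.png",cv2.resize(a[180:380,180:460],None,fx=2.8,fy=2.8))
E
```

```text
8.95 [0.53715603 0.005729   0.01930252] [ 7.58386859e-05  7.53847565e-01  6.57049346e-01 -1.36141796e-05] [0.8602591  0.17581851 0.64717632]
```

View pics/w7.png

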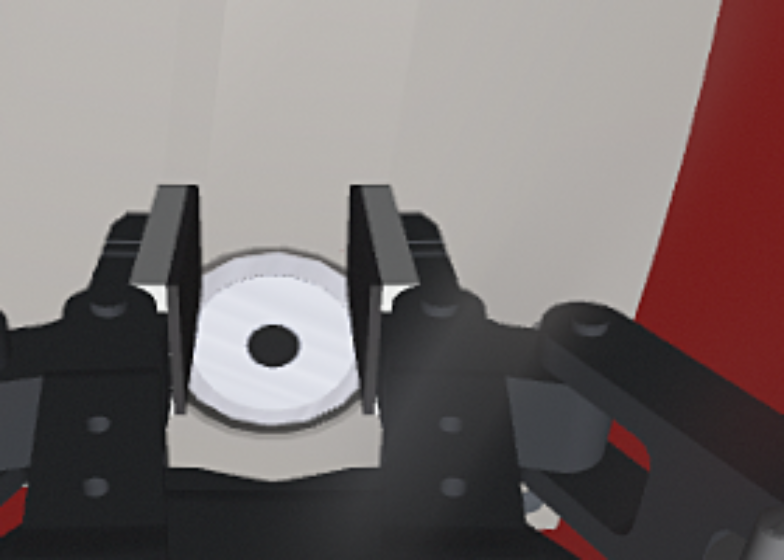

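It has dropped in, with an even dark ring around it. I'll lift and verify.

>>> servo_tool([
  {"slide": [0,0,-0.01],"spin": 0},
  {"slide": [0,0,-0.03],"spin": 0},
  {"slide": [0.02,0,-0.04],"spin": 0},
  {"slide": [0.02,0,-0.04],"spin": 0},
  {"slide": [0,0,-0.02],"spin": 0},
  {"slide": [0,0,0],"spin": 0},
  {"slide": [0,0,0],"spin": 0},
  {"slide": [0,0,0],"spin": 0},
], hand=0)

```text
clock: 9.8
position: [0.5414, 0.0452, 0.1581]
ee_rot: [-0.001, 0.754, 0.657, -0.001]
contact_force: [0.1, -0.4, -0.3]
width: 0.0001
```

```bash
python3 - <<'E'
from h import *
s=manip.get_state(); print(s["clock"],s["position"],s["ee_rot"],s["contact_force"],s["width"])
import pickle; pickle.dump(s,open("s8.pkl","wb"))
a=eyes.get_image("wrist");cv2.imwrite("pics/w8f.png",a);cv2.imwrite("pics/w8.png",cv2.resize(a[100:330,150:410],None,fx=2.6,fy=2.6))
a=eyes.get_image("scene");cv2.imwrite("pics/sc8.png",cv2.resize(a[180:255,235:335],None,fx=8,fy=8,interpolation=cv2.INTER_CUBIC))
E
```

```text
9.8 [0.54139049 0.04524056 0.15805304] [-0.00089636  0.75392891  0.65695454 -0.00106361] [ 0.13285365 -0.41902812 -0.3429199 ] 6.831964635898511e-05
```

View pics/w8.png

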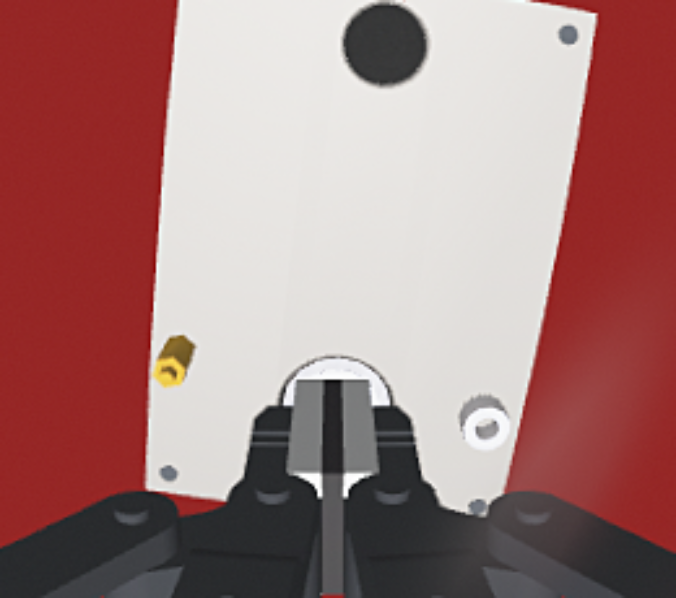

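View pics/sc8.png

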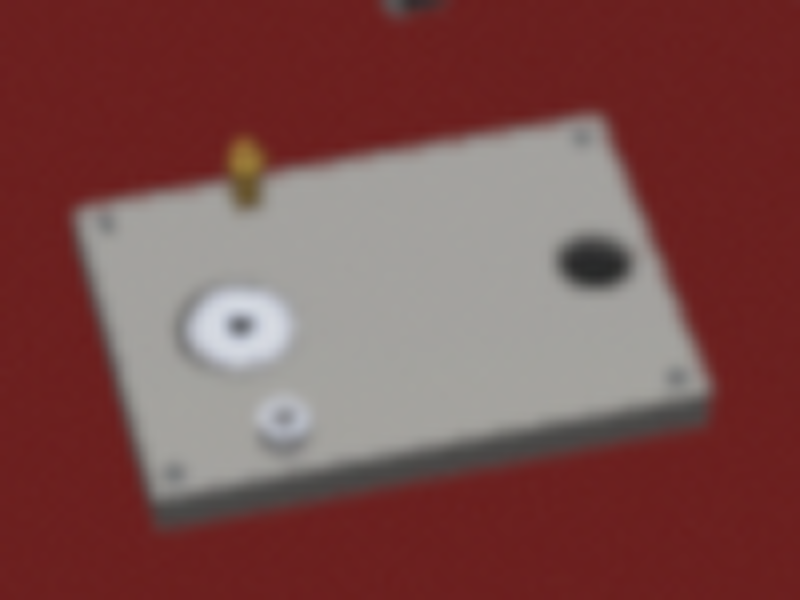

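>>> servo_tool([
  {"slide": [-0.02,0,-0.01],"spin": 0},
  {"slide": [-0.035,0,-0.01],"spin": 0},
  {"slide": [-0.035,0,0],"spin": 0},
  {"slide": [-0.02,0,0],"spin": 0},
  {"slide": [-0.01,0,0],"spin": 0},
  {"slide": [0,0,0],"spin": 0},
  {"slide": [0,0,0],"spin": 0},
  {"slide": [0,0,0],"spin": 0},
])

```text
clock: 10.7
position: [0.5262, -0.0724, 0.179]
ee_rot: [-0.0, 0.754, 0.657, 0.0]
contact_force: [-0.3, 0.2, 1.0]
width: -0.0002
```

```bash
python3 - <<'E'
from h import *
s=manip.get_state(); print(s["clock"],s["position"],s["ee_rot"])
import pickle; pickle.dump(s,open("s9.pkl","wb"))
a=eyes.get_image("wrist");cv2.imwrite("pics/w9f.png",a)
p=proj("wrist",np.array([.5344,-.0177,.018]),s);print(p)
x,y=p.astype(int);cv2.imwrite("pics/w9.png",cv2.resize(a[max(0,y-40):y+40,x-50:x+50],None,fx=7,fy=7,interpolation=cv2.INTER_CUBIC))
E
```

```text
10.7 [ 0.52617387 -0.07237718  0.17896935] [-4.47944928e-04  7.53528427e-01  6.57415172e-01  1.76425412e-05]
[277.84903175 129.55546478]
```

View pics/w9.png

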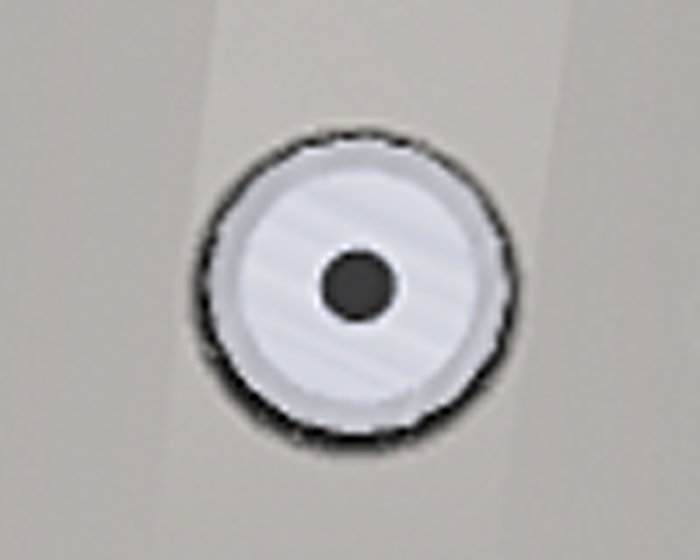

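View pics/w9f.png

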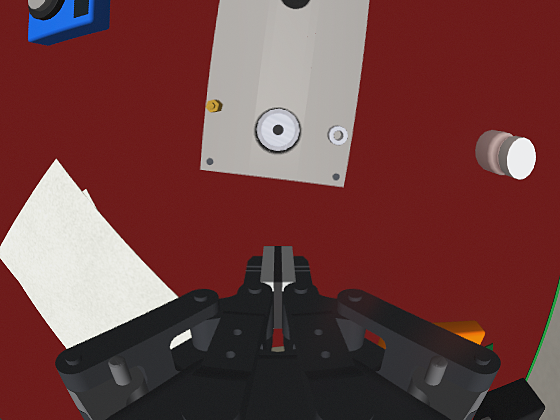

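The module lies flat in the recess with a dark gap all round it, and the standoff and spacer are untouched. Now the key.

>>> servo_tool([
  {"slide": [0.025,-0.007,-0.01],"spin": 0},
  {"slide": [0.045,-0.012,-0.01],"spin": 0},
  {"slide": [0.045,-0.012,0],"spin": 0},
  {"slide": [0.045,-0.012,0],"spin": 0},
  {"slide": [0.045,-0.012,0],"spin": 0},
  {"slide": [0.045,-0.012,0],"spin": 0},
  {"slide": [0.03,-0.007,0],"spin": 0},
  {"slide": [0.015,-0.004,0],"spin": 0},
])

```text
clock: 11.55
position: [0.4882, 0.2328, 0.1993]
ee_rot: [-0.0, 0.752, 0.659, 0.0]
contact_force: [0.3, -0.7, -0.7]
width: 0.0002
```

>>> servo_tool([
  {"slide": [0,0,0],"spin": 0},
  {"slide": [0,0,0],"spin": 0},
  {"slide": [0,0,0],"spin": 0},
  {"slide": [0,0,0],"spin": 0},
  {"slide": [0,0,0],"spin": 0},
])

```text
clock: 12.05
position: [0.4895, 0.2283, 0.1993]
ee_rot: [0.0, 0.754, 0.656, -0.0]
contact_force: [0.5, -0.4, -0.3]
width: -0.0001
```

```bash
python3 - <<'E'
from h import *
s=manip.get_state(); print(s["clock"],s["position"],s["ee_rot"])
import pickle; pickle.dump(s,open("s10.pkl","wb"))
a=eyes.get_image("wrist");cv2.imwrite("pics/w10.png",a); print(proj("wrist",np.array([.4928,.2965,.062]),s))
E
```

```text
12.05 [0.48952193 0.22830378 0.19931863] [ 1.36722175e-04  7.54430281e-01  6.56380170e-01 -6.27589473e-05]
[269.57299241 116.2695871 ]
```

View pics/w10.png

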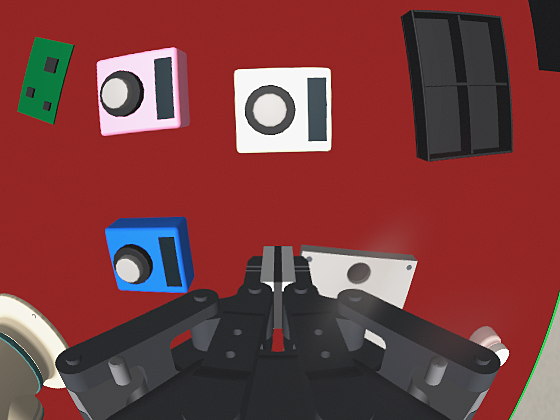

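The beige tester is centred at (283,110) and its key top is near (269,110).

```bash
python3 - <<'E'
from h import *
import pickle; s=pickle.load(open("s10.pkl","rb")); a=cv2.imread("pics/w10.png")
g=cv2.cvtColor(a,cv2.COLOR_BGR2GRAY)[80:140,240:300]
m=(g<100).astype(np.uint8)
cs,h=cv2.findContours(m,cv2.RETR_CCOMP,cv2.CHAIN_APPROX_NONE)
for c,hh in zip(cs,h[0]):
    if cv2.contourArea(c)>100:
        (x,y),r=cv2.minEnclosingCircle(c); e=cv2.fitEllipse(c); p=(e[0][0]+240,e[0][1]+80)
        print(hh[3],p,e[1],onz("wrist",p,.062,s),onz("wrist",p,.052,s))
W=R.from_quat([*s["ee_rot"][1:],s["ee_rot"][0]]).as_matrix()
k=np.array([.4928,.2965,.062]);print(W.T@(k-s["position"]))
E
```

```text
-1 (269.60268211364746, 109.62836074829102) (48.71848678588867, 49.118282318115234) [0.49362619 0.3021382  0.062     ] [0.49339064 0.30218667 0.052     ]
0 (269.2433795928955, 109.50740432739258) (34.71199417114258, 35.02626037597656) [0.49333979 0.3022844  0.062     ] [0.49309398 0.30233812 0.052     ]
[ 0.0680317  -0.00620405  0.13729922]
```

>>> servo_tool([
  {"slide": [0.025,-0.002,0],"spin": 0},
  {"slide": [0.03,-0.003,0],"spin": 0},
  {"slide": [0.0175,-0.0013,0.01],"spin": 0},
  {"slide": [0,0,0.03],"spin": 0},
  {"slide": [0,0,0.04],"spin": 0},
  {"slide": [0,0,0.03],"spin": 0},
  {"slide": [0,0,0.013],"spin": 0},
  {"slide": [0,0,0],"spin": 0},
])

```text
clock: 12.9
position: [0.4915, 0.3012, 0.074]
ee_rot: [-0.001, 0.754, 0.657, -0.002]
contact_force: [-0.2, -0.4, 0.3]
width: -0.0002
```

>>> servo_tool([
  {"slide": [0,0,0],"spin": 0},
  {"slide": [0,0,0],"spin": 0},
  {"slide": [0,0,0],"spin": 0},
  {"slide": [0,0,0],"spin": 0},
])

```text
clock: 13.3
position: [0.4935, 0.3024, 0.0774]
ee_rot: [0.0, 0.754, 0.657, 0.001]
contact_force: [0.3, 0.2, 0.3]
width: -0.0002
```

```bash
python3 - <<'E'
from h import *
s=manip.get_state(); print(s["clock"],s["position"],s["ee_rot"],s["contact_force"])
a=eyes.get_image("wrist");cv2.imwrite("pics/w11.png",cv2.resize(a[180:380,180:460],None,fx=2.8,fy=2.8))
a=eyes.get_image("scene");cv2.imwrite("pics/sc11.png",cv2.resize(a[110:220,290:400],None,fx=5,fy=5,interpolation=cv2.INTER_CUBIC))
E
```

```text
13.3 [0.49349407 0.30239277 0.07744159] [3.62463259e-04 7.53823292e-01 6.57076257e-01 1.05157279e-03] [0.28785665 0.19327631 0.34498547]
```

View pics/w11.png

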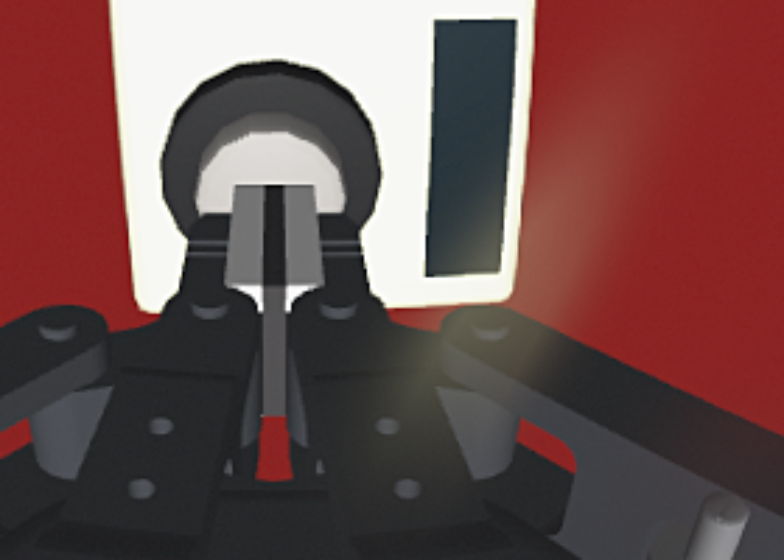

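View pics/sc11.png

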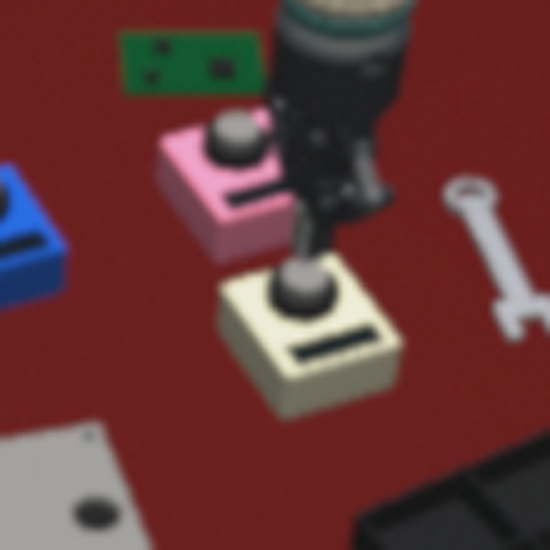

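>>> servo_tool([
  {"slide": [0,0,0.005],"spin": 0},
  {"slide": [0,0,0.005],"spin": 0},
  {"slide": [0,0,0.003],"spin": 0},
  {"slide": [0,0,0],"spin": 0},
  {"slide": [0,0,0],"spin": 0},
])

```text
clock: 13.9
position: [0.4927, 0.3021, 0.063]
ee_rot: [-0.0, 0.754, 0.657, -0.0]
contact_force: [0.0, -0.0, 1.6]
width: 0.0002
```

>>> servo_tool([
  {"slide": [0,0,0.001],"spin": 0},
  {"slide": [0,0,0.001],"spin": 0},
  {"slide": [0,0,0.001],"spin": 0},
  {"slide": [0,0,0.001],"spin": 0},
  {"slide": [0,0,0],"spin": 0},
  {"slide": [0,0,0],"spin": 0},
])

```text
clock: 14.5
position: [0.493, 0.3022, 0.0595]
ee_rot: [0.0, 0.754, 0.657, 0.0]
contact_force: [-0.2, -0.2, 3.6]
width: -0.0
```

Contact, and the spring force is rising. I'll continue down to the stop.

>>> servo_tool([
  {"slide": [0,0,0.001],"spin": 0},
  {"slide": [0,0,0.001],"spin": 0},
  {"slide": [0,0,0.001],"spin": 0},
  {"slide": [0,0,0],"spin": 0},
  {"slide": [0,0,0],"spin": 0},
])

```text
clock: 15.0
position: [0.493, 0.3022, 0.0564]
ee_rot: [0.0, 0.754, 0.657, 0.0]
contact_force: [-0.3, 0.1, 4.8]
width: 0.0003
```

>>> servo_tool([
  {"slide": [0,0,0.001],"spin": 0},
  {"slide": [0,0,0],"spin": 0},
  {"slide": [0,0,0],"spin": 0},
])

```text
clock: 15.3
position: [0.493, 0.3022, 0.056]
ee_rot: [0.0, 0.754, 0.657, 0.0]
contact_force: [-0.6, -0.7, 7.9]
width: 0.0003
```

>>> servo_tool([
  {"slide": [0,0,0.001],"spin": 0},
  {"slide": [0,0,0],"spin": 0},
  {"slide": [0,0,0],"spin": 0},
])

```text
clock: 15.6
position: [0.4931, 0.3022, 0.0559]
ee_rot: [0.0, 0.754, 0.657, 0.001]
contact_force: [-2.7, -1.5, 13.9]
width: -0.0
```

>>> servo_tool([
  {"slide": [0,0,-0.005],"spin": 0},
  {"slide": [0,0,-0.01],"spin": 0},
  {"slide": [0,0,-0.03],"spin": 0},
  {"slide": [-0.03,0,-0.04],"spin": 0},
  {"slide": [-0.035,0,-0.03],"spin": 0},
  {"slide": [0,0,0],"spin": 0},
  {"slide": [0,0,0],"spin": 0},
  {"slide": [0,0,0],"spin": 0},
])

```text
clock: 16.4
position: [0.4832, 0.238, 0.1681]
ee_rot: [-0.001, 0.754, 0.657, -0.001]
contact_force: [0.2, 0.1, 0.4]
width: -0.0001
```

>>> servo_tool([
  {"slide": [0,0,0],"spin": 0},
  {"slide": [0,0,0],"spin": 0},
  {"slide": [0,0,0],"spin": 0},
  {"slide": [0,0,0],"spin": 0},
])

```text
clock: 16.8
position: [0.4838, 0.238, 0.1687]
ee_rot: [-0.0, 0.754, 0.657, -0.0]
contact_force: [-0.3, -0.1, -0.5]
width: -0.0002
```

```bash
python3 - <<'E'
from h import *
s=manip.get_state(); print(s["clock"],s["position"],s["contact_force"])
cv2.imwrite("pics/w12.png",eyes.get_image("wrist"));cv2.imwrite("pics/t12.png",eyes.get_image("top"))
a=eyes.get_image("scene");cv2.imwrite("pics/sc12.png",cv2.resize(a[110:260,230:430],None,fx=4,fy=4,interpolation=cv2.INTER_CUBIC))
E
```

```text
16.8 [0.48382007 0.23798887 0.16873274] [-0.34673875 -0.09028839 -0.50779029]
```

View pics/sc12.png

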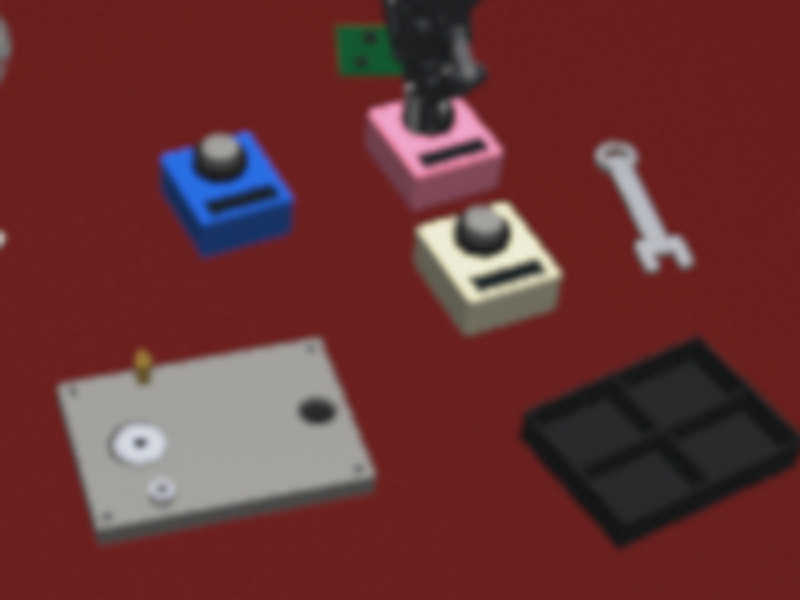

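View pics/w12.png

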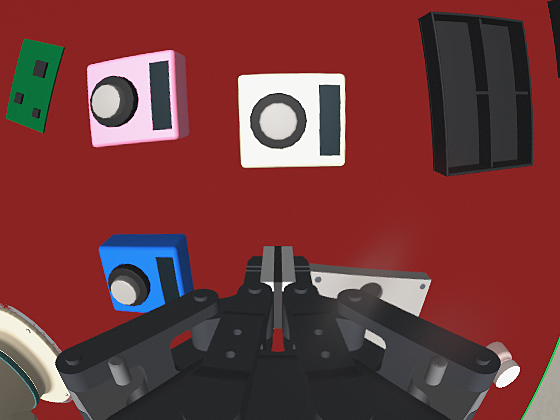

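View pics/t12.png

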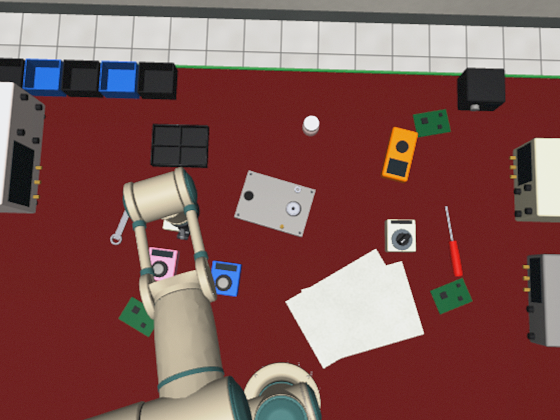

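The top view shows the module seated at (293,209) with its neighbours unmoved. The key is back up, and the arm is clear at z = 0.169 m.

```bash
python3 -c "
from rig import manip
print(manip.sign_off())"
```

```text
the job is handed in; nothing more can be done
None
```

I slid the module about 95 mm across the deck with two slightly open fingertips until it dropped into the large recess. Then I pressed the beige tester's key fully down and let it come back up. The job was handed in at about 17 s.

- **Module:** Before the key press, a close wrist picture showed the disc flat in the recess with a dark gap all round it. I judged flush from the pictures, because I had no direct height measurement.
- **Key:** The fingertips pressed down to 56 mm above the bench, which is the full 6 mm of travel. The force there rose from 4.8 N to 13.9 N, so it was against the stop. Afterwards the key looked raised again in the pictures, though I did not measure its height.
- **Everything else:** In the last top and scene pictures nothing else appeared to have moved. The arm hid part of the wrench in the top view, but the scene view showed it. The arm was touching nothing at hand-in.
- **Disagreements:** The top and wrist cameras differed by about 2 mm on the module and recess, and by about 6 mm on the key. The 6 mm is partly because I picked the key's top-view pixel by eye. I used the wrist values. My first three move calls were refused because the rows lacked a field, and nothing moved.

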